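# Tip the sample crates, dispatch the stamped one

### The job

Two identical small blue crates with white lids stand on the bench; one is stamped underneath with a ring and cross. With the fingertips, tip each crate over onto its side so that its underside can be seen; then push the stamped one, still lying, stamp foremost and roughly square, until all of it is just past the white dispatch line, and leave the other lying on the near side. Do not grasp or lift either crate, and leave everything else on the bench where it is.

Things in the scene. Friction and masses are not known exactly. Their poses are not given: they have to be found in the camera images.
- crate_stamped: the crate whose underside bears a black ring with a cross: a closed rigid box, blue with a fixed white lid, 64 x 64 mm, 96 mm tall, 0.13 to 0.25 kg; otherwise just like the plain one. Starts upright, one side facing the robot within 15 degrees; the two stand side by side, which is left varies. Origin: centre of the underside; z points to the lid; x at the start points away from the robot.
- crate_stamped_lid (a point): centre of the lid's outer face on crate_stamped, 96 mm from the underside along its z. Pushed 70 mm or more above the bench, the crate tips rather than slides; past about 34 degrees it falls onto its side by itself. Tipped towards the robot, it shows its underside to a camera facing the robot.
- crate_plain: the crate whose underside is blank white paper: a closed rigid box, blue with a fixed white lid, 64 x 64 mm, 96 mm tall, 0.13 to 0.25 kg; otherwise just like the stamped one. Starts upright, one side facing the robot within 15 degrees; the two stand side by side, which is left varies. Origin: centre of the underside; z points to the lid; x at the start points away from the robot.
- crate_plain_lid (a point): centre of the lid's outer face on crate_plain, 96 mm from the underside along its z. Pushed 70 mm or more above the bench, the crate tips rather than slides; past about 34 degrees it falls onto its side by itself. Tipped towards the robot, it shows its underside to a camera facing the robot.
- line: the dispatch line: a flat white tape on the bench, 20 mm wide (x) and 560 mm long (y), beyond both crates as seen from the robot. Origin at its middle; x points across it, away from the robot, to the dispatch side; y along it. Turned by up to 3 degrees. Crates slide over it.
- vial: bystander, loose: small closed jar, 28 mm across, 55 mm tall, standing between the crates. Origin: centre of its underside.
- reagent: bystander, loose: small closed bottle, 40 mm across, 75 mm tall, standing beyond the line. Origin: centre of its underside.
- mug: bystander, loose: white mug, 80 mm across, 90 mm tall, off to the left. Origin: centre of its underside.
- cup: bystander, loose: small open plastic cup, 60 mm across, 60 mm tall, off to the right. Origin: centre of its underside.
- tipbox: bystander, loose: low pipette-tip box 85 x 120 mm, 67 mm tall, off to the left. Origin: centre of its underside.
- wash: bystander, loose: white bottle, 60 mm across, 120 mm tall, off to the right. Origin: centre of its underside.
- marker: bystander, loose: black marker pen, 110 mm long, 12 mm thick, lying between the crates along about x. Origin: the middle of its length at bench height.

How it is judged (in metres and radians):
On the way, in this order (a step that is already met when the one before it is completed fails the run):
1. both crates have been tipped and lie on their sides, on the near side of the line (angle between crate_stamped's own z axis and vertical between 1.37 and 1.77 rad and linear speed of each of crate_stamped, crate_plain below 0.02 m/s and angle between crate_plain's own z axis and vertical between 1.37 and 1.77 rad and x of each of crate_stamped, crate_stamped_lid, crate_plain, crate_plain_lid in the frame of line below 0 m), for 0.2 s.
2. the stamped crate is pushed over the line (x of crate_stamped_lid in the frame of line above 0 m and x of crate_stamped in the frame of line above 0.08 m), for 0.1 s.
At the end, for the whole second after the job is handed in: The stamped crate lies at rest on its side (within 0.2 rad), underside leading, within 0.4 rad of square to the line and within its length, lid centre 0 to 100 mm past the tape's middle; the plain crate lies at rest on its side, both ends on the near side (all of step 2 and angle between crate_stamped's own z axis and vertical between 1.37 and 1.77 rad and linear speed of each of crate_stamped, crate_plain below 0.02 m/s and angle between crate_plain's own z axis and vertical between 1.37 and 1.77 rad and x of each of crate_plain, crate_plain_lid in the frame of line below 0 m and x of crate_stamped_lid in the frame of line below 0.1 m and y of crate_stamped in the frame of line between -0.28 and 0.28 m and y of crate_stamped_lid in the frame of line between -0.28 and 0.28 m and angle between the z axis of crate_stamped and the x axis of line, either way round below 0.4 rad); the robot touches nothing.
It fails at once if crate stamped is lifted or carried (height (world z) of each of crate_stamped, crate_stamped_lid above 0.05 m or height (world z) of crate_stamped_lid above 0.116 m or (angle between crate_stamped's own z axis and vertical below 0.3 rad and height (world z) of crate_stamped above 0.03 m)).
It fails at once if crate plain is lifted or carried (height (world z) of each of crate_plain, crate_plain_lid above 0.05 m or height (world z) of crate_plain_lid above 0.116 m or (angle between crate_plain's own z axis and vertical below 0.3 rad and height (world z) of crate_plain above 0.03 m)).
It fails at once if a bystander is disturbed (moved more than 30 mm) (distance of any of vial, reagent, mug, cup, tipbox, wash, marker from where it was at the start of the episode above 0.03 m).
It also fails if it takes over 64 s, if anything falls off the work surface, if the arm or the gripper's body presses on something with over 40 N, if the wrist force passes 120 N, or if a joint passes its speed limit or range.

### The arm

A 7-joint arm with a two-finger parallel gripper is mounted at the origin on the work surface. World frame = base frame: x ahead of the robot, y to its left, z up, the work surface at z = 0. Lengths are in m, angles in degrees, forces in N, time in s.
With the tool pointing down it reaches from about 0.425 to 0.875 m from the base axis. Payload 4.7 kg.
Tool frame: the origin (TCP) lies at the centre of the arm's flange, where the gripper is bolted on; the fingertips stand 182 mm ahead of it and the grasp point (between the pads) lies 164 mm ahead of it; z points along the fingers, x is the direction in which the jaws open and shut, and the axes are right-handed (so a half turn about z gives the same grasp; the last joint's range is limited). The gripper opens to 87 mm and grips with 3 to 60 N. Pads are 19 mm wide; open, the fingers measure 117 mm over their backs; the gripper's body (75 mm by 190 mm) begins 51 mm behind the grasp point.
Start: joints at [69.276, 18.392, -4.016, 83.108, 1.295, 78.541, -3.26], TCP at [0.239, -0.605, 0.405] pointing down, gripper open.
Joint ranges: [-163.93, 163.93], [-17.29, 119.83], [-79.2, 71.16], [3.27, 140.29], [-89.18, 269.18], [5.43, 117.66], [-154.24, 154.24]. Speed limits (degrees/s): [147.25, 147.25, 180, 180, 180, 180, 180].

### API

Orientations are given as [roll, pitch, yaw] about the fixed x, y, z axes, in that order (R = Rz(yaw) Ry(pitch) Rx(roll)).
In Python, from cell import env gives the robot as it stands. The module is installed in compiled form; this text tells all that it offers.
- The arm moves only by the tool carry_out, never from a script. Its argument "increments" is a list of rows, each a list of 5 numbers: the shift along the world's x, y, z in m, then the turn about the world's z in degrees, then the gripper's target within -1 to 1 (shut at 1, half-way at 0, fully open at -1). In form: [[dx, dy, dz, spin, jaw], ...]. A call has 1 to 20 rows; each row is the pose to reach, as a shift and turn from the pose commanded when the call began; what a row does not reach only later rows make up. A row lasts 1/10 s, in which the tool goes at most 50 mm and 8.59 degrees, less where a joint would pass 70% of its speed; a pose out of reach is approached as far as the arm can. A call with a gripper value outside its range is refused whole. The fingers move at their own pace and stop on an object; "grip_force" is the grip in N (left out, the last holds). Time passes only in rows, so rows that repeat a pose let the fingers close. It gives the time, the measured TCP pose, the force and the opening at its end, in the units of the state.
- env.get_obs(): the state, without advancing time (a new reading comes with each control period).
- env.read_camera(name): name is "scene" or "top" or "wrist"; returns (picture, depth): 400x640x3 uint8, red, green, blue; 400x640 float32, m along the optical axis (not along the pixel's ray), 0 where there is no reading.
- env.get_calibration(name): a dict with "K" (3x3 intrinsics, pixels), "camera_from_world" (4x4, takes a point from world to camera coordinates); the wrist camera has in their place "T_tool_cam" (4x4, takes a point from camera to tool coordinates, whose origin is the TCP and whose axes are the tool frame's). Camera axes: x right, y down, z forward; pixel columns grow to the right and rows downward; lengths in m; the calibration is good to about 2 mm. A picture is of the moment at which its call begins: read the wrist's pose just before it. get_calibration takes no time and is no camera call.
- env.sign_off(): hands the job in, once; it reports no verdict.
The state is a dict: "time_s": time; "qpos": joint angles; "joint_velocities": joint speeds; "effort": joint torques, N m; "tool_pos": TCP position; "tool_rot": TCP orientation; "force": force on the tool from outside, world axes, zero at the start; "wrist_torque": the same for the moment, N m; "grip_width": finger opening in m.
Only numpy, scipy, OpenCV 4.12 (cv2) and the standard library are available. Lean on these libraries where they do the work, as an engineer would, in place of code of your own. Each camera call takes 0.05 s, during which the arm holds its last target.

## Working session

There is one attempt and no reset: what is moved stays moved. The work goes in short steps, Python scripts to look and compute and a tool call to move; the robot and the scene stay as the last step left them, time stands still between calls to the robot, and variables do not carry over. Pictures are saved under pics/ and viewed, and the job is handed in when it is done.

Besides the shell and the picture viewer there is one more tool, called after ">>>" in YAML: its name, and indented under it one key for each argument. carry_out: Moves the arm, as the interface text tells. Its arguments: {"type":"object","properties":{"increments":{"type":"array"},"grip_force":{"type":"number"}},"required":["increments"]}

```bash
mkdir -p pics
cat > h.py <<'E'
import numpy as np, cv2
from cell import env
def shot(n,tag):
    im,d=env.read_camera(n); cv2.imwrite(f'pics/{tag}.png',im[:,:,::-1]); np.save(f'pics/{tag}_d.npy',d); return im,d
def world(n,d):
    c=env.get_calibration(n);K=c['K'];T=np.linalg.inv(np.array(c['camera_from_world']))
    v,u=np.mgrid[:400,:640]
    P=np.stack([(u-K[0][2])/K[0][0]*d,(v-K[1][2])/K[1][1]*d,d],-1)
    W=P@T[:3,:3].T+T[:3,3]; W[d==0]=np.nan; return W
E
python3 - <<'E'
from h import *
for n in('scene','top'):
    shot(n,n+'0'); c=env.get_calibration(n); T=np.linalg.inv(np.array(c['camera_from_world'])); print(n,c['K'],T.round(3))
print(env.get_obs())
E
```

```text
scene [[429.62900385   0.         317.14838113]
 [  0.         429.62900385 197.30327547]
 [  0.           0.           1.        ]] [[ 0.856  0.394 -0.333  1.014]
 [ 0.516 -0.64   0.57  -0.614]
 [ 0.011 -0.66  -0.751  0.945]
 [ 0.     0.     0.     1.   ]]
top [[382.93175335   0.         321.96807439]
 [  0.         382.93175335 199.10567978]
 [  0.           0.           1.        ]] [[ 0.007 -0.981  0.194  0.456]
 [-1.    -0.002  0.026  0.014]
 [-0.026 -0.194 -0.981  1.006]
 [ 0.     0.     0.     1.   ]]
{'time_s': 0.1, 'qpos': array([69.27711309, 18.43198432, -4.01600585, 83.16669031,  1.2947542 ,
       78.54169857, -3.25977601]), 'joint_velocities': array([-0.01710315, -0.01352673, -0.0310602 , -0.31241408, -0.04827532,
        0.06003127, -0.02652101]), 'effort': array([ 1.03147729e-04, -4.92572379e+01, -4.05478142e-01, -3.13398743e+01,
       -6.39546057e-02,  3.95421311e-02,  4.93303412e-05]), 'tool_pos': array([ 0.23845696, -0.60447921,  0.40381347]), 'tool_rot': array([ 1.79994905e+02,  9.51537278e-02, -6.84669249e+01]), 'force': array([0.61166706, 0.40677277, 0.39012309]), 'wrist_torque': array([ 0.00253216, -0.03341929,  0.04331381]), 'grip_width': 0.08710484770808484}
```

View pics/scene0.png

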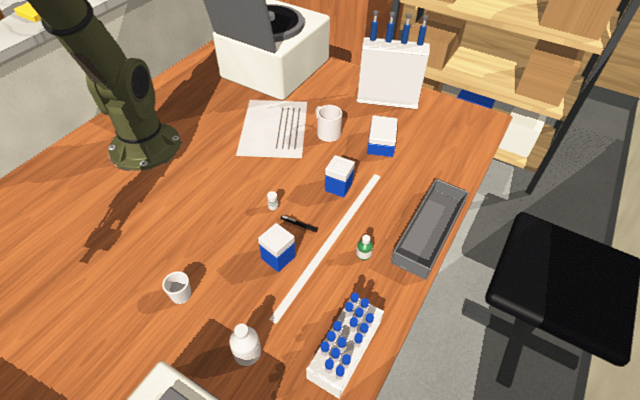

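View pics/top0.png

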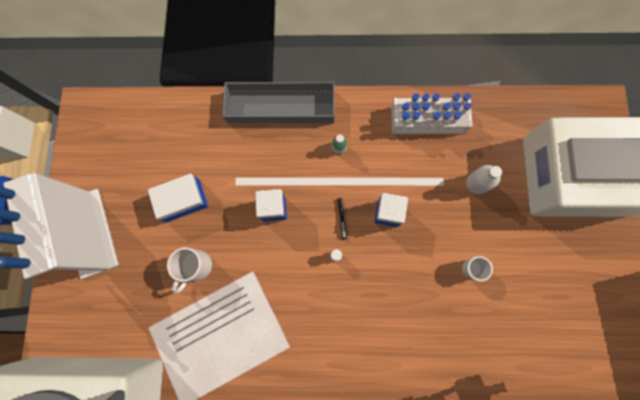

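The scene picture shows the crates at about (277,247) and (340,175), with the line beyond them. In the top picture the lids are at (270,204) and (392,209), the vial at (336,256), the marker at (342,218), the reagent at (339,143), and the line runs from (236,182) to (443,182). Next I'll measure them.

Run:
```python
from h import *
im=cv2.imread('pics/top0.png'); d=np.load('pics/top0_d.npy'); W=world('top',d)
def blob(name,u0,u1,v0,v1,z0,z1):
    m=np.zeros((400,640),bool); m[v0:v1,u0:u1]=True
    m&=(W[...,2]>z0)&(W[...,2]<z1); p=W[m]
    r=cv2.minAreaRect((p[:,:2]*1000).astype(np.float32))
    print(name,len(p),'mean',p.mean(0).round(3),'min',p.min(0).round(3),'max',p.max(0).round(3),'rect',np.round(r[0],0),np.round(r[1],0),round(r[2],1))
blob('L lid',245,295,180,225,.088,.105)
blob('R lid',370,415,185,230,.088,.105)
blob('vial',320,350,240,270,.04,.07)
blob('reagent',325,355,125,160,.05,.09)
blob('marker',330,352,195,242,.006,.03)
blob('mug',155,215,240,290,.08,.1)
blob('cup',455,500,250,290,.045,.07)
blob('tipbox',145,212,170,222,.06,.08)
blob('wash',462,505,160,200,.08,.13)
hsv=cv2.cvtColor(im,cv2.COLOR_BGR2HSV)
m=(hsv[...,1]<60)&(hsv[...,2]>180)&(abs(W[...,2])<.012); m[:170]=0;m[195:]=0;m[:,:225]=0;m[:,455:]=0
p=W[m]; r=cv2.minAreaRect((p[:,:2]*1000).astype(np.float32)); print('line',len(p),p.mean(0),r)
print(np.polyfit(p[:,1],p[:,0],1))
for n,(u0,u1,v0,v1) in {'L':(245,295,180,235),'R':(370,415,185,235)}.items():
    mm=np.zeros((400,640),bool); mm[v0:v1,u0:u1]=True; mm&=(W[...,2]>.09)&(W[...,2]<.105)&(hsv[...,1]<80)
    q=W[mm][:,:2]; 
    best=min((np.ptp(q@[np.cos(a),np.sin(a)])+np.ptp(q@[-np.sin(a),np.cos(a)]),a) for a in np.radians(np.arange(-20,20,.5)))
    print(n,np.degrees(best[1]),q.mean(0))
c=env.get_calibration('wrist');print(c)
```

```text
L lid 683 mean [0.626 0.169 0.096] min [0.593 0.136 0.088] max [0.66  0.203 0.101] rect [627. 170.] [65. 64.] 5.5
R lid 705 mean [ 0.615 -0.13   0.096] min [ 0.579 -0.164  0.088] max [ 0.652 -0.094  0.101] rect [ 616. -130.] [64. 64.] 80.0
vial 92 mean [0.505 0.005 0.055] min [ 0.492 -0.006  0.05 ] max [0.517 0.017 0.058] rect [504.   5.] [24. 22.] 0.2
reagent 105 mean [ 0.796 -0.003  0.063] min [ 0.781 -0.017  0.05 ] max [0.815 0.012 0.078] rect [798.  -3.] [30. 31.] 80.2
marker 182 mean [ 0.601 -0.01   0.011] min [ 0.548 -0.02   0.006] max [0.656 0.001 0.016] rect [602. -10.] [109.  12.] 6.8
mug 270 mean [0.478 0.369 0.087] min [0.43  0.329 0.08 ] max [0.517 0.409 0.093] rect [478. 369.] [80. 81.] 23.0
cup 220 mean [ 0.473 -0.342  0.056] min [ 0.444 -0.37   0.045] max [ 0.502 -0.31   0.064] rect [ 473. -340.] [57. 59.] 1.3
tipbox 1462 mean [0.649 0.416 0.066] min [0.593 0.35  0.06 ] max [0.708 0.485 0.072] rect [650. 418.] [ 82. 118.] 21.3
wash 368 mean [ 0.695 -0.365  0.099] min [ 0.673 -0.394  0.08 ] max [ 0.724 -0.343  0.124] rect [ 696. -367.] [52. 42.] 24.6
line 1452 [ 7.04885623e-01 -4.33126639e-04  4.73414324e-04] ((692.1009521484375, -2.376129150390625), (557.006103515625, 45.46767044067383), 89.91079711914062)
[-0.00251465  0.70488453]
L 5.0 [0.62647496 0.16950101]
R -10.5 [ 0.61496286 -0.1299837 ]
{'K': array([[298.53746492,   0.        , 320.69754709],
       [  0.        , 298.53746492, 197.76378775],
       [  0.        ,   0.        ,   1.        ]]), 'T_tool_cam': array([[ 9.99999749e-01, -5.08820243e-04,  4.93249159e-04,
         6.55954235e-05],
       [ 3.69897066e-04,  9.68471221e-01,  2.49125186e-01,
        -6.73736675e-02],
       [-6.04457552e-04, -2.49124941e-01,  9.68471166e-01,
         1.95502738e-02],
       [ 0.00000000e+00,  0.00000000e+00,  0.00000000e+00,
         1.00000000e+00]])}
```

>>> carry_out:
  increments:
    - [0.03,0.03,0,-2,0.3]
    - [0.06,0.06,0,-4,0.3]
    - [0.09,0.09,0,-6,0.3]
    - [0.12,0.12,0,-8,0.3]
    - [0.15,0.15,0,-10,0.3]
    - [0.18,0.185,0,-12,0.3]
    - [0.21,0.215,0,-14,0.3]
    - [0.24,0.25,0,-16,0.3]
    - [0.27,0.28,0,-18,0.3]
    - [0.3,0.31,0,-20,0.3]
    - [0.33,0.34,0,-22,0.3]
    - [0.36,0.37,0,-24,0.3]
    - [0.39,0.4,0,-26,0.3]
    - [0.42,0.435,0,-29,0.3]
    - [0.441,0.463,0,-32,0.3]
    - [0.441,0.463,-0.03,-32,0.3]
    - [0.441,0.463,-0.06,-32,0.3]
    - [0.441,0.463,-0.085,-32,0.3]
    - [0.441,0.463,-0.085,-32,0.3]

```text
time_s: 2.0
tool_pos: [0.6779, -0.1415, 0.3145]
tool_rot: [179.5, -0.0, -100.5]
force: [-1.0, -0.2, 0.2]
grip_width: 0.0304
```

>>> carry_out:
  increments:
    - [0.002,0,-0.03,0,0.3]
    - [0.002,0,-0.056,0,0.3]
    - [0.002,0,-0.056,0,0.3]
    - [0.002,0,-0.056,0,0.3]

```text
time_s: 2.4
tool_pos: [0.6818, -0.1418, 0.2649]
tool_rot: [-180.0, 0.0, -100.5]
force: [1.0, 0.0, 1.1]
grip_width: 0.0307
```

Run:
```python
from h import *
print(env.get_obs()['tool_pos'])
shot('scene','s1')
```

```text
[ 0.68184411 -0.14181713  0.26492137]
```

View pics/s1.png

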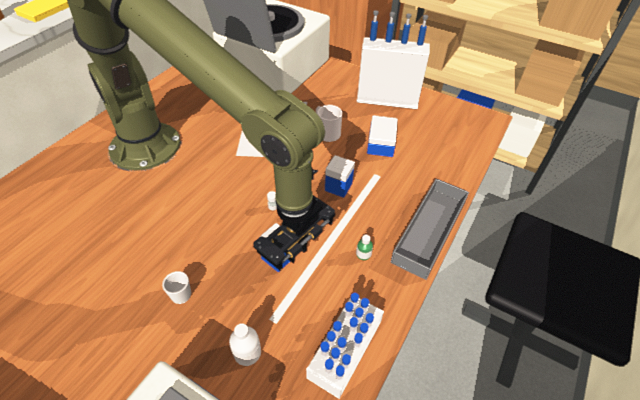

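The gripper at about (293,237) is just beyond the right crate, with nothing else touched. Next I push towards the robot.

>>> carry_out:
  increments:
    - [-0.008,0.0015,-0.003,0,0.3]
    - [-0.016,0.003,-0.003,0,0.3]
    - [-0.024,0.0045,-0.003,0,0.3]
    - [-0.032,0.006,-0.003,0,0.3]
    - [-0.04,0.0075,-0.003,0,0.3]
    - [-0.048,0.009,-0.003,0,0.3]
    - [-0.056,0.0105,-0.003,0,0.3]
    - [-0.064,0.012,-0.003,0,0.3]
    - [-0.072,0.0135,-0.003,0,0.3]
    - [-0.08,0.015,-0.003,0,0.3]
    - [-0.08,0.015,-0.003,0,0.3]
    - [-0.08,0.015,-0.003,0,0.3]

```text
time_s: 3.65
tool_pos: [0.6013, -0.1267, 0.2606]
tool_rot: [180.0, -0.0, -100.5]
force: [0.3, 0.7, -0.4]
grip_width: 0.0303
```

Run:
```python
from h import *
print(env.get_obs()['tool_pos'])
shot('scene','s2')
```

```text
[ 0.60132412 -0.12665665  0.26060747]
```

View pics/s2.png

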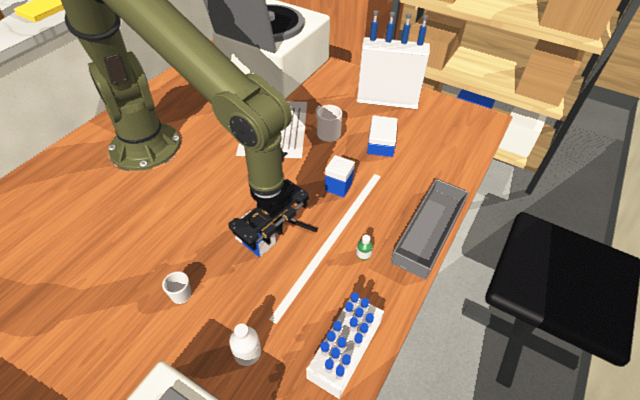

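The right crate seems to have fallen (white underside at about (262,245)). I'll lift, cross to the left crate and descend behind it.

>>> carry_out:
  increments:
    - [0,0,0.03,0,0.3]
    - [0.01,0,0.06,0,0.3]
    - [0.02,0.03,0.06,2,0.3]
    - [0.03,0.06,0.06,4,0.3]
    - [0.04,0.09,0.06,6,0.3]
    - [0.05,0.12,0.06,8,0.3]
    - [0.06,0.15,0.06,10,0.3]
    - [0.07,0.18,0.06,11,0.3]
    - [0.08,0.21,0.06,12,0.3]
    - [0.088,0.24,0.06,13,0.3]
    - [0.092,0.27,0.06,14,0.3]
    - [0.092,0.302,0.06,15.5,0.3]
    - [0.092,0.302,0.03,15.5,0.3]
    - [0.092,0.302,0,15.5,0.3]
    - [0.092,0.302,0,15.5,0.3]

```text
time_s: 5.2
tool_pos: [0.692, 0.1749, 0.2553]
tool_rot: [179.5, -0.1, -84.9]
force: [-0.2, -0.5, -0.7]
grip_width: 0.0304
```

Run:
```python
from h import *
o=env.get_obs();print(o['tool_pos'],o['tool_rot'],o['force'])
shot('scene','s3')
```

```text
[0.69200953 0.174855   0.25526465] [ 1.79475570e+02 -9.61788040e-02 -8.49328924e+01] [-0.16022628 -0.45494655 -0.71046188]
```

View pics/s3.png

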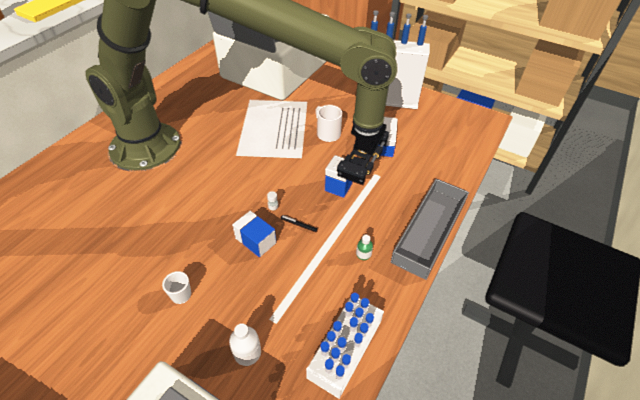

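The right crate lies on its side at about (255,233), and its underside looks plain. Now I'll tip the left crate.

>>> carry_out:
  increments:
    - [-0.008,-0.0007,0.002,0,0.3]
    - [-0.016,-0.0014,0.003,0,0.3]
    - [-0.024,-0.002,0.003,0,0.3]
    - [-0.032,-0.003,0.003,0,0.3]
    - [-0.04,-0.0035,0.003,0,0.3]
    - [-0.048,-0.004,0.003,0,0.3]
    - [-0.056,-0.005,0.003,0,0.3]
    - [-0.064,-0.0056,0.003,0,0.3]
    - [-0.072,-0.0063,0.003,0,0.3]
    - [-0.08,-0.007,0.003,0,0.3]
    - [-0.08,-0.007,0.003,0,0.3]
    - [-0.08,-0.007,0.003,0,0.3]
    - [-0.08,-0.007,0.035,0,0.3]
    - [-0.08,-0.007,0.08,0,0.3]
    - [-0.11,-0.007,0.12,0,0.3]
    - [-0.15,-0.007,0.15,0,0.3]
    - [-0.19,-0.007,0.15,0,0.3]
    - [-0.22,-0.007,0.15,0,0.3]
    - [-0.22,-0.007,0.15,0,0.3]

```text
time_s: 7.15
tool_pos: [0.4706, 0.1694, 0.4116]
tool_rot: [-180.0, -0.1, -84.8]
force: [0.4, 0.5, -0.3]
grip_width: 0.0307
```

Run:
```python
from h import *
o=env.get_obs();print(o['tool_pos'],o['tool_rot'],o['force'])
im,d=shot('scene','s4'); shot('top','t4')
cv2.imwrite('pics/s4z.png',cv2.resize(im[130:290,200:400,::-1],None,fx=4,fy=3.75,interpolation=2))
```

```text
[0.47062019 0.16939895 0.41155828] [-1.79969506e+02 -9.90378169e-02 -8.48327823e+01] [ 0.3775988   0.50913945 -0.31270263]
```

View pics/s4z.png

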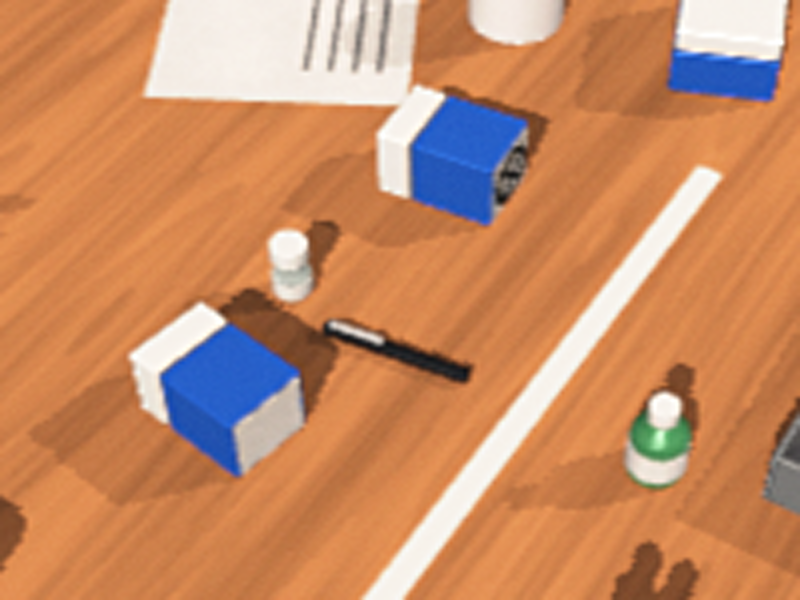

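View pics/t4.png

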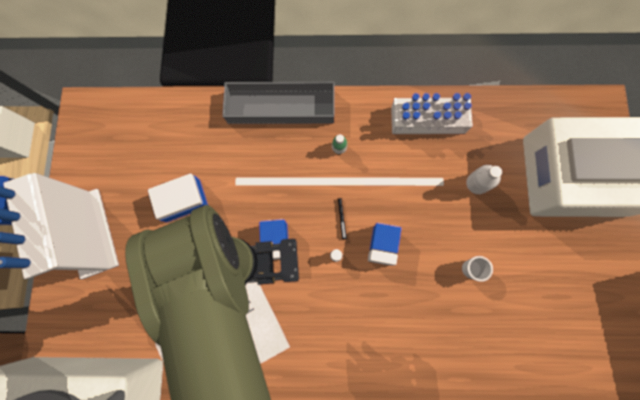

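Both crates now lie on their sides. The left crate's underside (zoom at about (510,175)) bears the ring and cross; the right one's (270,425) is blank. I'll measure the stamped crate from the scene depth.

Run:
```python
from h import *
d=np.load('pics/s4_d.npy'); W=world('scene',d)
for n,(x0,x1,y0,y1) in {'L':(.44,.66,.08,.26),'R':(.44,.66,-.2,-.03)}.items():
    m=(W[...,2]>.056)&(W[...,2]<.072)&(W[...,0]>x0)&(W[...,0]<x1)&(W[...,1]>y0)&(W[...,1]<y1)
    m[:130]=0
    q=W[m]; r=cv2.minAreaRect((q[:,:2]*1000).astype(np.float32)); print(n,len(q),q.mean(0).round(4),np.median(q[:,2]),r,q.min(0),q.max(0))
    best=min((np.ptp(q[:,:2]@[np.cos(a),np.sin(a)])+np.ptp(q[:,:2]@[-np.sin(a),np.cos(a)]),a) for a in np.radians(np.arange(-20,20,.5)));print(np.degrees(best[1]))
```

```text
L 523 [0.5463 0.1597 0.0615] 0.06154032293497802 ((545.279541015625, 160.84628295898438), (94.52642822265625, 68.93610382080078), 5.585486888885498) [0.49627775 0.12556572 0.05604952] [0.59429616 0.19671396 0.06639304]
5.5
R 756 [ 0.5366 -0.1179  0.0617] 0.06174490922619058 ((534.8453369140625, -116.32188415527344), (64.55558776855469, 95.83757781982422), 79.19696044921875) [ 0.48393839 -0.15615009  0.0560554 ] [ 0.58576117 -0.07643631  0.06744301]
-10.5
```

>>> carry_out:
  increments:
    - [-0.016,-0.009,-0.03,-1,0.3]
    - [-0.016,-0.009,-0.06,-2,0.3]
    - [-0.016,-0.009,-0.09,-3,0.3]
    - [-0.016,-0.009,-0.12,-4,0.3]
    - [-0.016,-0.009,-0.15,-5,0.3]
    - [-0.016,-0.009,-0.175,-5,0.3]
    - [-0.016,-0.009,-0.195,-5,0.3]
    - [-0.016,-0.009,-0.205,-5,0.3]
    - [-0.016,-0.009,-0.205,-5,0.3]
    - [-0.016,-0.009,-0.205,-5,0.3]

```text
time_s: 8.25
tool_pos: [0.4584, 0.1595, 0.2062]
tool_rot: [-180.0, 0.0, -90.0]
force: [-0.0, -0.7, 0.7]
grip_width: 0.0304
```

Run:
```python
from h import *
o=env.get_obs();print(o['tool_pos'],o['tool_rot'],o['force'])
im,d=shot('scene','s5')
cv2.imwrite('pics/s5z.png',cv2.resize(im[60:280,200:480,::-1],None,fx=2.7,fy=2.7,interpolation=2))
```

```text
[0.4583705  0.15954994 0.2062396 ] [-1.79968595e+02  3.60146916e-02 -8.99833297e+01] [-0.02732853 -0.6852469   0.66324583]
```

View pics/s5z.png

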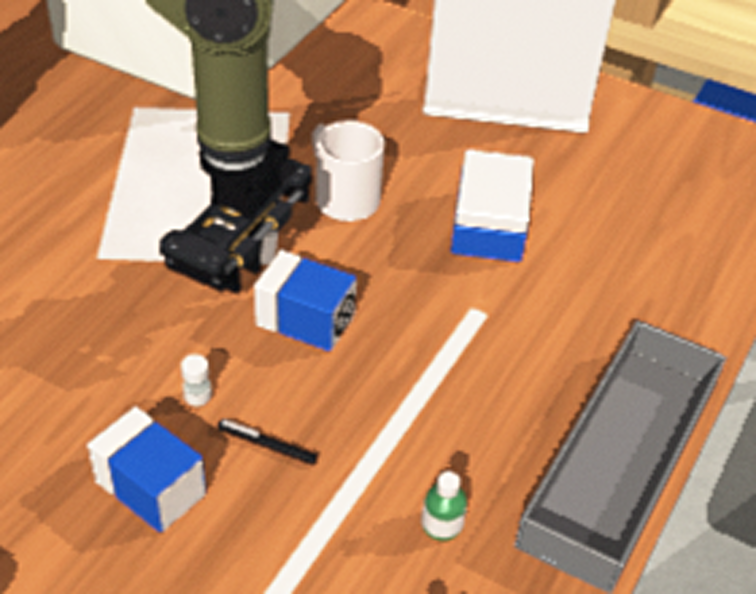

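The fingers are behind the stamped crate's lid (zoom at about (265,250)). The fixed grey tray lies ahead, so I'll check its near edge before pushing.

Run:
```python
from h import *
d=np.load('pics/top0_d.npy'); W=world('top',d)
for u in (240,260,280):
    print([tuple(W[v,u].round(3)) for v in range(110,130,3)])
```

```text
[(np.float64(0.91), np.float64(0.274), np.float64(0.003)), (np.float64(0.902), np.float64(0.274), np.float64(0.001)), (np.float64(0.871), np.float64(0.261), np.float64(0.05)), (np.float64(0.871), np.float64(0.265), np.float64(0.032)), (np.float64(0.872), np.float64(0.271), np.float64(0.009)), (np.float64(0.868), np.float64(0.273), np.float64(-0.003)), (np.float64(0.86), np.float64(0.273), np.float64(-0.005))]
[(np.float64(0.909), np.float64(0.217), np.float64(0.005)), (np.float64(0.901), np.float64(0.217), np.float64(0.004)), (np.float64(0.872), np.float64(0.207), np.float64(0.048)), (np.float64(0.87), np.float64(0.21), np.float64(0.034)), (np.float64(0.872), np.float64(0.215), np.float64(0.008)), (np.float64(0.866), np.float64(0.216), np.float64(0.001)), (np.float64(0.857), np.float64(0.216), np.float64(0.0))]
[(np.float64(0.91), np.float64(0.161), np.float64(0.003)), (np.float64(0.898), np.float64(0.16), np.float64(0.008)), (np.float64(0.872), np.float64(0.154), np.float64(0.048)), (np.float64(0.871), np.float64(0.156), np.float64(0.03)), (np.float64(0.87), np.float64(0.159), np.float64(0.011)), (np.float64(0.866), np.float64(0.16), np.float64(-0.001)), (np.float64(0.858), np.float64(0.16), np.float64(-0.001))]
```

>>> carry_out:
  increments:
    - [0.012,0,0,0,0.3]
    - [0.024,0,0,0,0.3]
    - [0.036,0,0,0,0.3]
    - [0.048,0,0,0,0.3]
    - [0.06,0,0,0,0.3]
    - [0.072,0,0,0,0.3]
    - [0.084,0,0,0,0.3]
    - [0.096,0,0,0,0.3]
    - [0.108,0,0,0,0.3]
    - [0.12,0,0,0,0.3]
    - [0.132,0,0,0,0.3]
    - [0.144,0,0,0,0.3]
    - [0.156,0,0,0,0.3]
    - [0.168,0,0,0,0.3]
    - [0.178,0,0,0,0.3]
    - [0.188,0,0,0,0.3]
    - [0.195,0,0,0,0.3]
    - [0.2,0,0,0,0.3]
    - [0.2,0,0,0,0.3]

```text
time_s: 10.2
tool_pos: [0.6583, 0.1592, 0.2057]
tool_rot: [-179.9, 0.0, -90.0]
force: [0.1, 0.7, -0.2]
grip_width: 0.0306
```

Run:
```python
from h import *
o=env.get_obs();print(o['tool_pos'],o['tool_rot'],o['force'])
im,d=shot('scene','s6'); W=world('scene',d)
cv2.imwrite('pics/s6z.png',cv2.resize(im[60:280,200:480,::-1],None,fx=2.7,fy=2.7,interpolation=2))
hsv=cv2.cvtColor(im,cv2.COLOR_RGB2HSV)
m=(W[...,2]>.056)&(W[...,2]<.072)&(W[...,0]>.6)&(W[...,0]<.85)&(W[...,1]>.08)&(W[...,1]<.26)&(hsv[...,0]>105)&(hsv[...,0]<130)&(hsv[...,1]>150)
q=W[m]; print(len(q),q.min(0),q.max(0),cv2.minAreaRect((q[:,:2]*1000).astype(np.float32)))
```

```text
[0.65828156 0.15922587 0.20574894] [-1.79945924e+02  6.80966532e-03 -8.99825829e+01] [ 0.13201703  0.70966396 -0.15928448]
397 [0.69937925 0.12401189 0.05609366] [0.76415013 0.18878242 0.06652716] ((731.7455444335938, 156.32876586914062), (64.7286148071289, 64.63260650634766), 0.33339765667915344)
```

View pics/s6z.png

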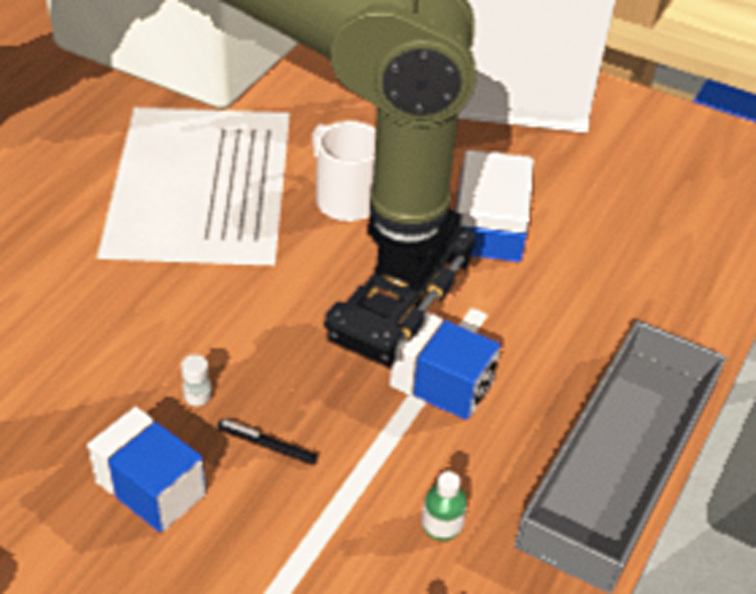

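The crate is squared on the line at zoom (450,360): front at x ≈ 0.765, lid ≈ 0.669, yaw ≈ 0. The tray starts at x ≈ 0.87. I'll push another 68 mm, bringing the lid to about 0.737, then back off.

>>> carry_out:
  increments:
    - [0.008,0,0,0,0.3]
    - [0.018,0,0,0,0.3]
    - [0.028,0,0,0,0.3]
    - [0.038,0,0,0,0.3]
    - [0.048,0,0,0,0.3]
    - [0.056,0,0,0,0.3]
    - [0.062,0,0,0,0.3]
    - [0.066,0,0,0,0.3]
    - [0.068,0,0,0,0.3]
    - [0.068,0,0,0,0.3]
    - [0.06,0,0,0,0.3]
    - [0.04,0,0,0,0.3]
    - [0.01,0,0,0,0.3]
    - [-0.02,0,0.01,0,0.3]
    - [-0.05,0,0.05,0,0.3]
    - [-0.08,0,0.1,0,0.3]
    - [-0.12,0,0.15,0,0.3]
    - [-0.16,0,0.18,0,0.3]
    - [-0.2,0,0.2,0,0.3]
    - [-0.2,0,0.2,0,0.3]

```text
time_s: 12.25
tool_pos: [0.4541, 0.1607, 0.4088]
tool_rot: [-179.7, -0.1, -89.9]
force: [0.8, 0.6, -0.3]
grip_width: 0.0304
```

Run:
```python
from h import *
o=env.get_obs();print(o['tool_pos'],o['tool_rot'],o['force'])
im,d=shot('scene','s7'); W=world('scene',d)
cv2.imwrite('pics/s7z.png',cv2.resize(im[60:280,200:480,::-1],None,fx=2.7,fy=2.7,interpolation=2))
im2,d2=shot('top','t7'); 
for n,i,dd in (('scene',im,d),('top',im2,d2)):
    W=world(n,dd); hsv=cv2.cvtColor(i,cv2.COLOR_RGB2HSV)
    blue=(hsv[...,0]>105)&(hsv[...,0]<130)&(hsv[...,1]>150)
    for c,(x0,x1,y0,y1) in {'S':(.65,.86,.08,.26),'P':(.44,.66,-.2,-.03)}.items():
        b=(W[...,2]>.056)&(W[...,2]<.074)&(W[...,0]>x0)&(W[...,0]<x1)&(W[...,1]>y0)&(W[...,1]<y1)
        for t,m in (('blue',b&blue),('all',b)):
            q=W[m]; print(n,c,t,len(q),q.min(0).round(3),q.max(0).round(3),np.round(cv2.minAreaRect((q[:,:2]*1000).astype(np.float32))[2],1))
W=world('top',d2);W0=world('top',np.load('pics/top0_d.npy'))
for name,u0,u1,v0,v1,z0,z1 in [('vial',320,350,240,270,.04,.07),('reagent',325,355,125,160,.05,.09),('marker',330,352,195,242,.006,.03),('cup',455,500,250,290,.045,.07),('tipbox',145,212,170,222,.06,.08),('wash',462,505,160,200,.08,.13),('mug',155,215,240,290,.08,.1)]:
    r=[]
    for w in(W0,W):
        s=w[v0:v1,u0:u1].reshape(-1,3); s=s[(s[:,2]>z0)&(s[:,2]<z1)]; r.append(s.mean(0))
    print(name,(r[1]-r[0]).round(3))
```

```text
[0.45411493 0.16065977 0.40882605] [-1.79710503e+02 -7.94511202e-02 -8.98543573e+01] [ 0.84648092  0.62936588 -0.27913368]
scene S blue 420 [0.767 0.124 0.056] [0.831 0.189 0.066] 89.2
scene S all 632 [0.738 0.124 0.056] [0.833 0.193 0.066] 0.6
scene P blue 499 [ 0.51  -0.155  0.057] [ 0.585 -0.083  0.066] 79.9
scene P all 753 [ 0.483 -0.155  0.056] [ 0.585 -0.078  0.067] 79.9
top S blue 512 [0.768 0.126 0.056] [0.828 0.187 0.068] 89.9
top S all 862 [0.736 0.126 0.056] [0.831 0.19  0.068] 0.2
top P blue 613 [ 0.514 -0.151  0.057] [ 0.581 -0.081  0.069] 79.6
top P all 1017 [ 0.483 -0.153  0.056] [ 0.584 -0.076  0.069] 79.8
vial [-0. -0. -0.]
reagent [ 0. -0. -0.]
marker [0. 0. 0.]
cup [ 0.    -0.001 -0.   ]
tipbox [-0. -0.  0.]
wash [ 0. -0.  0.]
mug [nan nan nan]<stdin>:17: RuntimeWarning: Mean of empty slice.
  ret = um.true_divide(
```

View pics/s7z.png

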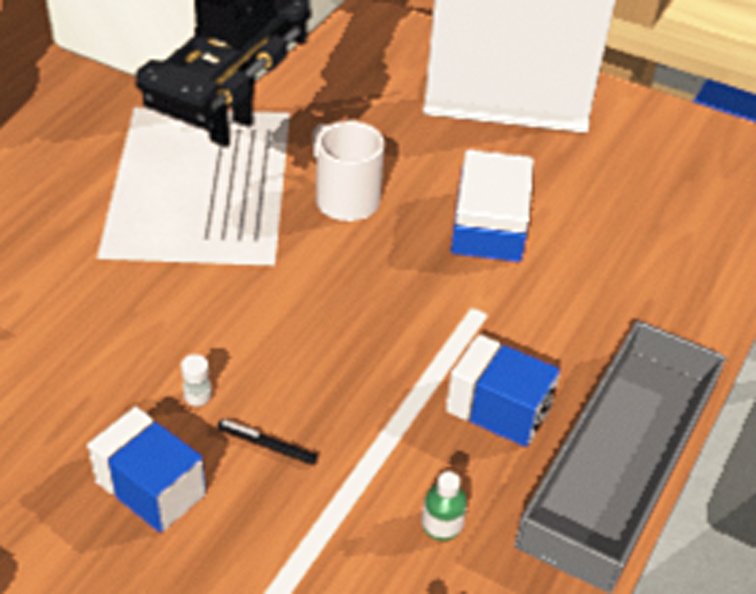

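View pics/t7.png

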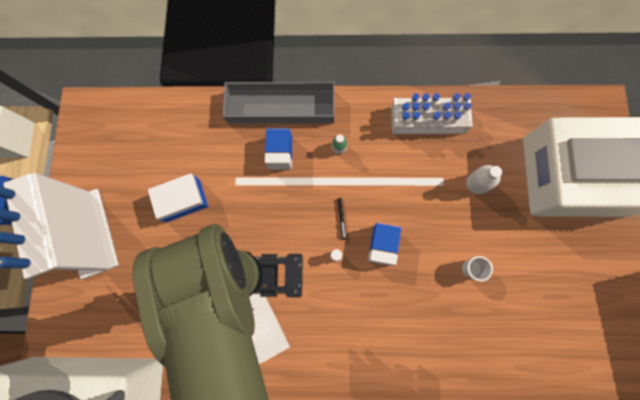

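The stamped crate lies past the tape (top view (279,148)), lid about 32 mm past the middle, within 1° of square. The plain crate lies on the near side (386,244). The mug sits at the same pixels in the scene view, zoom (349,170), as before. I'll hand the job in.

Run:
```python
from h import *
print(env.get_obs()['joint_velocities'].round(2)); print(env.sign_off())
```

```text
[-0.07  4.62  1.35 -0.76  1.94 -2.18 -0.5 ]
the job is handed in; nothing more can be done
None
```

I tipped both crates towards the robot with the fingertips and read their undersides: the left one was stamped, the right one plain. I then pushed the stamped crate over the dispatch line with two fingers, stamp first. The job was handed in about 12 s into the 64 s allowed; it reports no verdict.

- **Stamped crate:** it lies on its side within 1° of square. Its lid is about 32 mm past the tape's middle (limits 0 to 100 mm) and its underside about 127 mm past. The scene and top cameras agree to about 2 mm.
- **Plain crate:** it lies on its side on the near side, with its farther end at x ≈ 0.585 against the line at 0.705.
- **Bystanders:** six of the seven moved 1 mm or less. The arm hid the mug in the final top view, so I could only judge it by eye in the scene picture, where it sits in the same place as before.
- **Robot:** the gripper was raised well clear of everything, though the arm was still settling slightly (joint speeds under 5°/s) at hand-in.

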